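# Close the pressing fixture and run it in under the screw press

## Task

Close the pressing fixture: take the longer of the two plywood top plates, the one whose holes match the two guide pins, and lower it, kept level and not dropped, over both pins until it lies flat on the wooden discs. Then slide the closed fixture along its ways, in under the press screw, until it meets the end stop. Leave the other things on the bench where they are.

Things in the scene. Friction and masses are not known exactly. Their poses are not given: they have to be found in the camera images.
- plate_grip (a point): Grip point of the longer top plate (loose, 0.3 to 0.5 kg), on the wooden block that stands along the plate's middle: block 26 mm wide (x), 90 long (y), 45 high above the board. The point is on the block's middle, 40 mm above the board's underside and 20 mm below the block's top, straight above the centre of mass. x across, y along, z up. The same either way round.
- plate: The longer plate's board: plywood 110 (x) x 190 (y) x 15 mm, origin at the centre of its underside, z up. Two 14 mm through holes with steel flanges at y = +75 and -75 mm, x = 0. It starts flat on the bench at the robot's right, beside the shorter plate; which of the two is nearer the robot varies.
- nest (a point): Centre of the top face of the two 90 mm wooden discs lying in the middle of the fixture's aluminium shoe (116 x 200 x 22 mm), 59 mm above the bench; moves with the shoe. y runs along the ways to the press, z up. The plate is fully down when its underside lies on the discs: its grip point is then 40 mm above this point.
- pin0 (a point): Tip of the guide pin at the knob end of the shoe (y = -75 mm from the nest centre, x = 0): upright steel, 12 mm thick, its last 8 mm tapered to 6 mm; the tip is 28 mm above the discs' top face. Axes as for the nest.
- pin1 (a point): Tip of the other, equal guide pin, at the press end of the shoe (y = +75 mm from the nest centre).
- knob (a point): The shoe's push knob: black, upright, 28 mm across, 52 mm high, on a tongue at the shoe's outer end, 138 mm from the nest centre along -y. This point is on its axis, 22 mm below its top, 77 mm above the bench. The closed plate's edge is 43 mm from its axis. Axes as for the nest.
- shoe (a joint): Travel of the shoe along its ways (m): 0 at the outer end, 0.22 against the end stop, with the nest centre right under the press screw. It starts between 0 and 0.05, slides with about 3 N of friction and stays where it is left.
- press_foot (a point): Underside of the 48 mm round foot of the blue C-shaped screw press, fixed to the bed; 133 mm above the bench, over the ways' middle line. The block's top passes 14 mm below it when the plate is fully down. Overarm: 52 mm wide along the ways, underside 192 mm above the bench; cross-bar at 329 mm; column on the far side, 100 to 162 mm off the middle line. Axes as for the nest.
- short_plate_grip (a point): The shorter top plate, for another fixture (leave it): same make, board 90 x 140 x 15 mm, block 26 x 70 x 45 mm, holes 106 mm apart. Point and axes as on the longer plate.
- stack_top (a point): Top centre of a stack of three plain wooden discs, 90 mm across and 6 mm thick each (leave them).
- fret_disc: A fretted wooden disc 90 mm across, 6 mm thick, flat on the bench; origin under its centre (leave it).
- leaf: A wooden maple leaf about 170 mm long, 28 mm thick, flat on the bench; origin under its middle (leave it).
- glue: A white glue bottle 58 mm across, 165 mm tall; origin under its centre (leave it).
- sanding_block: A cork sanding block 75 x 42 x 30 mm between the plates and the fixture; origin under its centre (leave it).
- brush: A hand brush about 200 mm long lying near the robot; origin under its middle (leave it).

How it is judged:
By the outcome, as a careful person would: the job done as asked, in the order asked, and still so for the second after the job is handed in, with the robot touching nothing.
It also fails if it takes over 58 s, if anything falls off the work surface, if the arm or the gripper's body presses on something with over 40 N, if the wrist force passes 120 N, or if a joint passes its speed limit or range.

## Robot

A 7-joint arm with a two-finger parallel gripper is mounted at the origin on the work surface. World frame = base frame: x ahead of the robot, y to its left, z up, the work surface at z = 0. Lengths are in m, angles in rad, forces in N, time in s.
With the tool pointing down it reaches from about 0.4 to 0.85 m from the base axis. Payload 4.5 kg.
Tool frame: the origin (TCP) lies between the finger pads; the fingertips stand 11 mm ahead of it and the grasp point (between the pads) lies 8 mm behind it (r.tip_reach is the distance from the TCP to the fingertips, in m); x points along the fingers, y is the direction in which the jaws open and shut, and the axes are right-handed (so a half turn about x gives the same grasp; the last joint's range is limited). The gripper opens to 88 mm and grips with 3 to 60 N. Pads are 18 mm wide; open, the fingers measure 123 mm over their backs; the gripper's body (75 mm by 187 mm) begins 45 mm behind the grasp point.
Start: joints at [-1.266, 0.689, -0.195, 1.565, 0.157, 0.902, -0.215], TCP at [0.167, 0.602, 0.224] pointing down, gripper open.
Joint ranges: [-3.01, 3.01], [-0.46, 2.08], [-1.47, 1.51], [0.13, 2.56], [-1, 4.14], [0.04, 2.09], [-2.66, 2.66]. Speed limits (rad/s): [2.57, 2.57, 3.14, 3.14, 3.14, 3.14, 3.14].

## Interface

Orientations are given as a unit quaternion [x, y, z, w].
In Python, from plant import r gives the robot as it stands.
- The arm moves only by the tool drive_tool, never from a script. Its argument "deltas" is a list of rows, each a list of 3 entries, a list of its own where there are three numbers: the turn, a rotation vector about the tool's x, y, z in degrees, then the shift along the tool's x, y, z in cm, then the finger opening in cm, from 0 to 8.81. A call has 1 to 12 rows; each row shifts and turns the commanded pose from where the row before left it, along the tool's axes as they then stand; what a row does not reach is not made up. A row lasts 1/12 s, in which the tool goes at most 41.7 mm and 7.16 degrees, less where a joint would pass 70% of its speed; a pose out of reach is approached as far as the arm can. A call is refused whole if a number of a shift passes 4.17 or a number of a turn 7.16, either way. A call with a gripper value outside its range is refused whole. The fingers move at their own pace and stop on an object; "force" is the grip in N (left out, the last holds). Time passes only in rows, so rows that do not move let the fingers close. It gives the time, the measured TCP pose, the force and the opening at its end, in the units of the state.
- r.get_state(): the state, without advancing time (a new reading comes with each control period).
- r.snapshot(name): name is "side" or "top"; returns a dict with "color" (420x560x3 uint8, red, green, blue), "fov_y" (degrees; the focal length in pixels is half the picture's height over the tangent of half this angle, whatever the lens; pixels are square), "cx", "cy" (the principal point, pixels), "extrinsics" (4x4, takes a point from world to camera coordinates). Camera axes: x right, y up, looking along -z (the intrinsics and any distortion apply to the point x, -y, -z); pixel columns grow to the right and rows downward; lengths in m; the calibration is good to about 2 mm. A picture is of the moment at which its call begins. There is no depth.
- r.finish_job(): hands the job in, once; it reports no verdict.
The state is a dict: "clock": time; "q": joint angles; "qd": joint speeds; "joint_torque": joint torques, N m; "tool_pos": TCP position; "eef_rot": TCP orientation; "contact_force": force on the tool from outside, world axes, zero at the start; "moment": the same for the moment, N m; "opening": opening from 0.0 (shut) to 1.0 (fully open).
Only numpy, scipy, OpenCV 4.12 (cv2) and the standard library are available. Lean on these libraries where they do the work, as an engineer would, in place of code of your own. Each camera call takes 0.05 s, during which the arm holds its last target. There are 200 camera calls.

## Working session

There is one attempt and no reset: what is moved stays moved. The work goes in short steps, Python scripts to look and compute and a tool call to move; the robot and the scene stay as the last step left them, time stands still between calls to the robot, and variables do not carry over. Pictures are saved under pics/ and viewed, about 8 in all and at most 12, crops included, and the job is handed in when it is done.

Besides the shell and the picture viewer there is one more tool, called by a JSON object that holds its "fn" and its "kwargs". drive_tool: Moves the arm, as the interface text tells. Its arguments: {"type":"object","properties":{"deltas":{"type":"array","items":{"type":"array"}},"force":{"type":"number"}},"required":["deltas"]}

```bash
ls; mkdir -p pics; cat > h.py <<'E'
import numpy as np,cv2
from plant import r
def snap(n,f):
    s=r.snapshot(n); cv2.imwrite('pics/'+f+'.png',s['color'][:,:,::-1]); np.save('pics/'+f+'.npy',{k:s[k] for k in s},allow_pickle=True); return s
def load(f): return np.load('pics/'+f+'.npy',allow_pickle=True).item()
def K(s): 
    f=210/np.tan(np.radians(s['fov_y']/2)); return f
def ray(s,u,v):
    E=np.array(s['extrinsics']); f=K(s); d=np.array([(u-s['cx'])/f,-(v-s['cy'])/f,-1]); return -E[:3,:3].T@E[:3,3],E[:3,:3].T@d
def onz(s,u,v,z):
    o,d=ray(s,u,v); return o+d*(z-o[2])/d[2]
def proj(s,p):
    E=np.array(s['extrinsics']); f=K(s); c=E[:3,:3]@np.array(p)+E[:3,3]; return s['cx']+f*c[0]/-c[2], s['cy']-f*c[1]/-c[2]
E
python3 - <<'E'
from h import *
for n in ['top','side']:
    s=snap(n,n+'0'); print(n,{k:(v if k!='color' else 0) for k,v in s.items()})
print(r.get_state(), r.tip_reach)
E
```

```text
pics
top {'color': 0, 'fov_y': 42.35941650819363, 'cx': 282.1676966035565, 'cy': 208.63148186630244, 'extrinsics': array([[-1.70013644e-02, -9.99855157e-01,  7.86103084e-04,
        -3.03993670e-03],
       [ 9.98845966e-01, -1.69488729e-02,  4.49385445e-02,
        -5.06455737e-01],
       [-4.49187119e-02,  1.54921247e-03,  9.98989444e-01,
        -1.57873296e+00],
       [ 0.00000000e+00,  0.00000000e+00,  0.00000000e+00,
         1.00000000e+00]])}
side {'color': 0, 'fov_y': 57.88272090840928, 'cx': 284.6165905870876, 'cy': 207.0312965985147, 'extrinsics': array([[-0.99929468, -0.03483468, -0.01402479,  0.49788678],
       [ 0.01330294, -0.67764504,  0.73526882, -0.08816044],
       [-0.03511669,  0.73456364,  0.67763048, -1.05158191],
       [ 0.        ,  0.        ,  0.        ,  1.        ]])}
{'clock': 0.1, 'q': array([-1.26620296,  0.68991129, -0.19454052,  1.56619704,  0.15730805,
        0.90248809, -0.21510022]), 'qd': array([-0.0006183 , -0.00098096, -0.00113189, -0.00120289,  0.00145547,
        0.00148516,  0.00039134]), 'joint_torque': array([-3.75516203e-03, -5.28502142e+01, -1.27191257e+00, -1.53840351e+01,
       -5.26116451e-02,  1.89610131e-03,  4.53880671e-05]), 'tool_pos': array([0.167066  , 0.60166851, 0.22339525]), 'eef_rot': array([ 0.0948473 ,  0.70067883, -0.0959838 ,  0.70059994]), 'contact_force': array([ 0.62535544, -0.14736971,  0.33169563]), 'moment': array([ 0.00452899,  0.0083555 , -0.06411165]), 'opening': 1.0016430733934598} 0.011
```

View pics/top0.png

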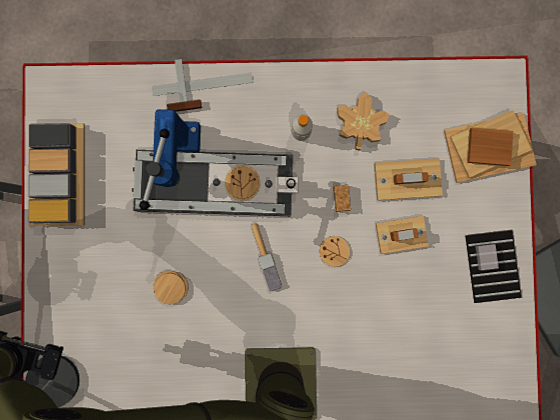

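View pics/side0.png

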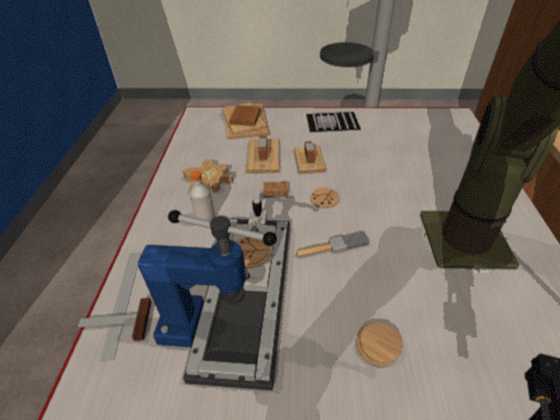

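The top view shows the longer plate at about (408,180), farther from the robot, and the shorter one at (402,234). The shoe disc is at (242,182), the knob at (291,183), the pins near (215,183) and (268,183), and the press at about (170,160). Next I'll zoom in for accuracy.

```bash
python3 - <<'E'
from h import *
a=load('top0')['color'][:,:,::-1]
b=load('side0')['color'][:,:,::-1]
c1=cv2.resize(a[145:220,125:305],None,fx=4.4,fy=4.4,interpolation=cv2.INTER_CUBIC)
c2=cv2.resize(a[150:260,320:455],None,fx=2.5,fy=2.5,interpolation=cv2.INTER_CUBIC)
c3=cv2.resize(b[130:290,180:340],None,fx=1.7,fy=1.7,interpolation=cv2.INTER_CUBIC)
o=np.zeros((600,800,3),np.uint8); o[:c1.shape[0],:c1.shape[1]]=c1[:,:800]
y=c1.shape[0]; o[y:y+270,:c2.shape[1]]=c2[:270]; o[y:y+270,400:400+c3.shape[1]]=c3[:270]
cv2.imwrite('pics/z.png',o); print(y)
# straightness of red edge
hsv=cv2.cvtColor(a,cv2.COLOR_BGR2HSV); m=((hsv[...,0]<8)|(hsv[...,0]>172))&(hsv[...,1]>150)&(hsv[...,2]>80)
for x in range(30,530,45):
    v=np.where(m[40:80,x])[0]+40; print(x,v.mean() if len(v) else None,end=' ')
E
```

```text
330
30 64.0 75 63.5 120 63.0 165 62.0 210 61.5 255 60.5 300 60.0 345 59.0 390 58.5 435 58.0 480 57.0 525 57.0
```

View pics/z.png

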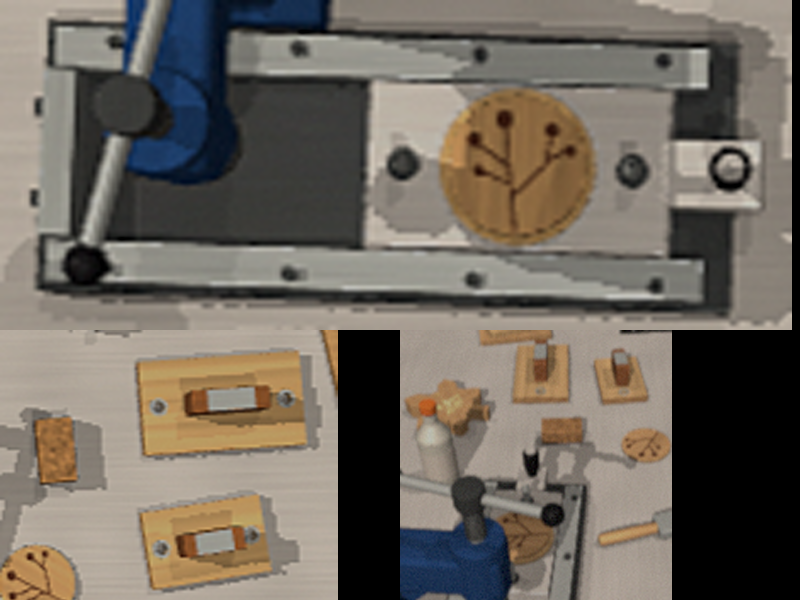

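```bash
cat >> h.py <<'E'
def woodrect(s,roi,z,lo=70):
    a=s['color'][:,:,::-1]; hsv=cv2.cvtColor(np.ascontiguousarray(a),cv2.COLOR_BGR2HSV)
    m=((hsv[...,1]>lo)&(hsv[...,0]<30)&(hsv[...,2]>60)).astype(np.uint8)*255
    u0,v0,u1,v1=roi; q=np.zeros_like(m); q[v0:v1,u0:u1]=m[v0:v1,u0:u1]
    c=max(cv2.findContours(q,cv2.RETR_EXTERNAL,cv2.CHAIN_APPROX_NONE)[0],key=cv2.contourArea)
    P=np.array([onz(s,u,v,z)[:2] for u,v in cv2.convexHull(c)[:,0].astype(float)],np.float32)
    return cv2.minAreaRect(P),cv2.fitEllipse(c),cv2.contourArea(c)
E
python3 - <<'E'
from h import *
s=load('top0'); o,_=ray(s,0,0); print('cam',o.round(3), 'side',ray(load('side0'),0,0)[0].round(3))
print('long',woodrect(s,(365,145,446,212),.015))
print('short',woodrect(s,(365,208,446,262),.015))
r_,e,A=woodrect(s,(215,150,262,210),.059); print('disc',e,A,onz(s,*e[0],.059),onz(s,e[0][0]-10,e[0][1],.059))
g=cv2.cvtColor(s['color'],cv2.COLOR_RGB2GRAY)
for n,(u,v) in dict(p1=(216,182),p0=(268,184),knob=(291,183)).items(): print(n);print(g[v-7:v+9,u-8:u+10])
for p in [(217,182),(268.6,184)]: print(onz(s,*p,.087).round(4),onz(s,*p,.047).round(4))
print('knob',onz(s,291.2,183.2,.099))
# block top grey quads
b=s['color'].astype(int); 
for n,(u0,v0,u1,v1) in dict(L=(390,168,432,190)).items(): print(g[v0:v1:1,u0:u1:2])
E
```

```text
cam [ 0.435 -0.009  1.6  ] side [0.462 0.73  0.784]
long (((0.5873459577560425, -0.3824577331542969), (0.11217796057462692, 0.1930813193321228), 3.023825168609619), ((408.2426452636719, 178.8697509765625), (42.56879806518555, 79.62190246582031), 86.12046813964844), 2403.0)
short (((0.4252051115036011, -0.3595271408557892), (0.09152112901210785, 0.14330722391605377), 7.986081600189209), ((401.7454833984375, 234.3630828857422), (35.14813232421875, 58.42244338989258), 81.61527252197266), 1457.0)
disc ((242.0855255126953, 182.43338012695312), (34.594669342041016, 34.91202163696289), 169.22927856445312) 947.0 [0.58091125 0.10145904 0.059     ] [0.581394   0.12997284 0.059     ]
p1
[[ 95 167 186 182 180 174 158 159 166 184 182 180 182 179 180 180 182 173]
 [ 93 164 184 179 182 174 155 156 157 167 183 181 180 180 180 181 183 175]
 [109 185 184 182 184 178 162 167 169 177 191 185 182 182 180 181 184 177]
 [117 194 182 181 183 180 149 110 104 104 162 192 184 182 182 181 175 155]
 [119 194 180 182 188 173  98  66  51  43  80 150 193 185 181 182 174 151]
 [117 193 182 183 170 109  51  50  63  4
[... 4589 characters left out ...]
1  65  97  92  64  91  69  52  48  41  36  35  41  46  59  85
  115 115 114]
 [159 154  87  32  28  29  23  42  47  58  62  78 105 105 105 105 107 120
  119 117 116]
 [157 151 108  63  80 109 109 108 107 108 109 110 110 110 110 108 104 115
  113 110 115]
 [149 150 152 154 142 107 107 111 110 107 106 104 101  98  97  96  92 103
  103 103 110]
 [157 149 151 148 147 143 141  93  93  95  95  95  94  93  95  93  96 102
  103 101 101]
 [148 137 135 135 136 136 137 133 122  90  91  91  92  95  93  93  95 102
  102 104 120]
 [146 137 136 138 137 138 137 140 141 140 141 141 130  96 146 111 156 152
  154 151 152]
 [149 143 144 145 143 144 146 147 147 147 147 148 148 145 149 144 151 157
  156 157 154]]
```

```bash
cat >> h.py <<'E'
from scipy.spatial.transform import Rotation as R
def rep(target=None,yaw=None):
    """tool-down status; yaw = world azimuth (deg) of tool y; shift (cm) in current tool axes, turn about tool x to reach"""
    s=r.get_state(); M=R.from_quat(s['eef_rot']).as_matrix(); p=np.array(s['tool_pos'])
    y=np.degrees(np.arctan2(M[1,1],M[0,1]))
    print('t',round(s['clock'],2),'p',p.round(4),'yaw',round(y,2),'x-axis',M[:,0].round(4),'F',np.round(s['contact_force'],1),'M',np.round(s['moment'],2),'open',round(s['opening']*88.1,1))
    if target is not None: print('shift cm',(M.T@(np.array(target)-p)*100).round(2))
    if yaw is not None: print('turn x deg',round(-((yaw-y+90)%180-90),2))   # x axis is down: + turn about tool x = - yaw
    # tilt correction
    print('tilt fix rotvec deg (tool)',(M.T@np.degrees(np.cross(M[:,0],[0,0,-1]))).round(2))
    return s
E
python3 - <<'E'
from h import *
rep([.587,-.382,.2],3.0)
s=r.get_state(); print(R.from_quat(s['eef_rot']).as_matrix().round(3))
S=load('side0')
print('press foot px->?', onz(load('top0'),160,167,.2))
E
```

```text
t 0.1 p [0.1671 0.6017 0.2234] yaw 74.49 x-axis [-3.0e-04 -1.6e-03 -1.0e+00] F [ 0.6 -0.1  0.3] M [ 0.    0.01 -0.06] open 88.2
shift cm [  2.48 -83.55  66.77]
turn x deg 71.49
tilt fix rotvec deg (tool) [0.   0.01 0.09]
[[-0.     0.267  0.964]
 [-0.002  0.964 -0.267]
 [-1.    -0.002  0.   ]]
press foot px->? [0.61131438 0.30367648 0.2       ]
```

{"fn": "drive_tool", "kwargs": {"deltas": [[[0,0,0],[-1,-2,0],8.8],[[0,0,0],[-1,-4,0],8.8],[[0,0,0],[-1,-4,0],8.8],[[0,0,0],[-1,-4,0],8.8],[[2.5,0,0],[0,-2,2],8.8],[[4.7,0,0],[0,0,3.8],8.8],[[4.7,0,0],[0,0,3.8],8.8],[[4.7,0,0],[0,0,3.8],8.8],[[4.7,0,0],[0,0,3.8],8.8],[[4.7,0,0],[0,0,3.8],8.8],[[4.7,0,0],[0,0,3.8],8.8],[[4.7,0,0],[0,0,3.8],8.8]]}}

```text
clock: 1.1
tool_pos: [0.3674, 0.3021, 0.264]
eef_rot: [0.305, 0.638, -0.305, 0.638]
contact_force: [-0.6, 0.6, 0.1]
opening: 0.999
```

```bash
python3 -c "
from h import *
rep([.587,-.382,.2],3.0)"
```

```text
t 1.1 p [0.3674 0.3021 0.264 ] yaw 38.86 x-axis [ 2.e-04  4.e-04 -1.e+00] F [-0.6  0.6  0.1] M [-0.03 -0.05  0.02] open 88.0
shift cm [  6.38 -25.82  67.05]
turn x deg 35.86
tilt fix rotvec deg (tool) [-0.   -0.01 -0.02]
```

{"fn": "drive_tool", "kwargs": {"deltas": [[[4.7,0,0],[0,0,3.8],8.8],[[4.7,0,0],[0,0,3.8],8.8],[[4.7,0,0],[0,0,3.8],8.8],[[4.7,0,0],[0,0,3.8],8.8],[[4.7,0,0],[0,0,3.8],8.8],[[4.7,0,0],[0,0,3.8],8.8],[[4.7,0,0],[0,0,3.8],8.8],[[0,0,0],[0,0,4],8.8],[[0,0,0],[0,1,3.8],8.8],[[0,0,0],[0,1,3.8],8.8],[[0,0,0],[0,1,3.8],8.8],[[0,0,0],[0,1,3.8],8.8]]}}

```text
clock: 2.1
tool_pos: [0.5372, -0.123, 0.2639]
eef_rot: [0.472, 0.527, -0.472, 0.526]
contact_force: [1.8, 0.8, 0.3]
opening: 0.997
```

```bash
python3 -c "
from h import *
rep([.587,-.382,.14],3.0)"
```

```text
t 2.1 p [ 0.5372 -0.123   0.2639] yaw 6.19 x-axis [-6.e-04  4.e-04 -1.e+00] F [1.8 0.8 0.3] M [-0.04  0.02  0.01] open 87.9
shift cm [12.37  2.16 26.29]
turn x deg 3.19
tilt fix rotvec deg (tool) [-0.   -0.03  0.03]
```

{"fn": "drive_tool", "kwargs": {"deltas": [[[0.6,0,0],[0,0.3,3.8],8.8],[[0.6,0,0],[0,0.3,3.8],8.8],[[0.5,0,0],[1,0.3,3.8],8.8],[[0.5,0,0],[2,0.3,3.8],8.8],[[0.5,0,0],[2,0.3,3.8],8.8],[[0.5,0,0],[2,0.3,3.8],8.8],[[0,0,0],[2,0,3.0],8.8],[[0,0,0],[2,0,0.2],8.8],[[0,0,0],[1,0,0],8.8],[[0,0,0],[0.3,0,0],8.8],[[0,0,0],[0,0,0],8.8],[[0,0,0],[0,0,0],8.8]]}}

```text
clock: 3.1
tool_pos: [0.5765, -0.3736, 0.144]
eef_rot: [0.487, 0.513, -0.486, 0.514]
contact_force: [-0.2, 0.3, 0.2]
opening: 1.0
```

```bash
python3 - <<'E'
from h import *
rep([.587,-.382,.033],3.0)
s=snap('side','side1')
for r_ in [(.5873,-.3825)]:
    for x,y in [(-55,-95),(-55,95),(55,95),(55,-95)]:
        c=np.cos(np.radians(3.02));q=np.sin(np.radians(3.02)); print(np.round(proj(s,(r_[0]+(x*c-y*q)/1e3,r_[1]+(x*q+y*c)/1e3,.015)),1))
b=s['color'][120:260,180:340,::-1]; cv2.imwrite('pics/z1.png',cv2.resize(b,None,fx=4.9,fy=4.2,interpolation=cv2.INTER_CUBIC))
E
```

```text
t 3.1 p [ 0.5765 -0.3736  0.144 ] yaw 3.12 x-axis [ 1.5e-03  6.0e-04 -1.0e+00] F [-0.2  0.3  0.2] M [-0.05  0.1  -0.04] open 88.1
shift cm [11.1   0.98  0.9 ]
turn x deg 0.12
tilt fix rotvec deg (tool) [-0.   -0.03 -0.09]
[278.5 138.4]
[278.9 169.2]
[246.1 169.9]
[249. 139.]
```

View pics/z1.png

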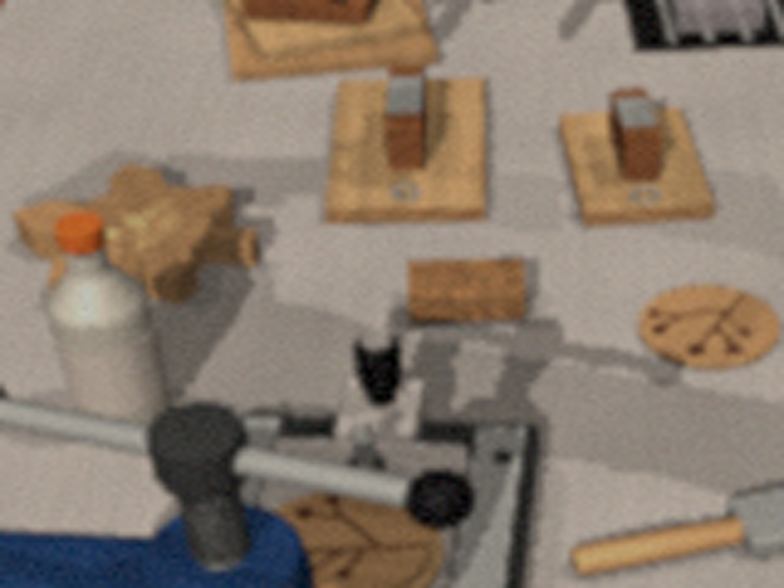

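The side crop shows the long plate with its block at about (405,120), and the board corners match the prediction to within about 1 px. The gripper should be just above the crop, so I'll check that and look from the top.

```bash
python3 - <<'E'
from h import *
s=load('side1'); print(proj(s,(.5765,-.3736,.133)))
t=snap('top','top1')
o=np.vstack([cv2.resize(s['color'][50:200,180:340,::-1],None,fx=2,fy=2),cv2.resize(t['color'][130:260,340:500,::-1],None,fx=2,fy=2)])
cv2.imwrite('pics/z2.png',o)
E
```

```text
(np.float64(264.3431058965192), np.float64(125.26105191520912))
```

View pics/z2.png

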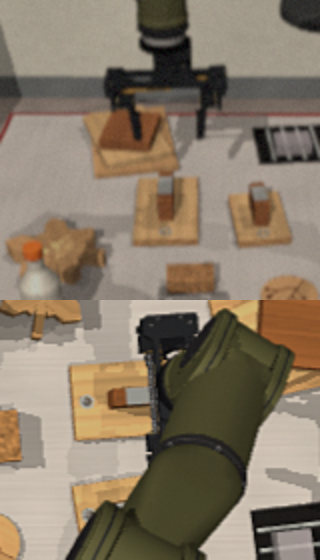

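{"fn": "drive_tool", "kwargs": {"deltas": [[[0,0,0],[1,0.5,0.4],8.8],[[0,0,0],[1.5,0.4,0.4],8.8],[[0,0,0],[1.5,0,0],8.8],[[0,0,0],[1,0,0],8.8],[[0,0,0],[0.5,0,0],8.8],[[0,0,0],[0,0,0],8.8],[[0,0,0],[0,0,0],8.8]]}}

```text
clock: 3.78
tool_pos: [0.585, -0.3828, 0.0882]
eef_rot: [0.487, 0.513, -0.487, 0.513]
contact_force: [-0.0, -0.1, -0.6]
opening: 0.996
```

```bash
python3 - <<'E'
from h import *
rep([.587,-.382,.033],3.0)
s=snap('side','side2'); p=r.get_state()['tool_pos']; print(proj(s,p-[0,0,.011]),proj(s,p+[.053,0,-.011]),proj(s,p-[.053,0,.011]))
cv2.imwrite('pics/z3.png',cv2.resize(s['color'][60:190,200:330,::-1],None,fx=4.5,fy=4.5,interpolation=cv2.INTER_CUBIC))
E
```

```text
t 3.78 p [ 0.585  -0.3828  0.0882] yaw 2.99 x-axis [ 3.e-04 -1.e-04 -1.e+00] F [-0.  -0.1 -0.6] M [-0.08  0.02  0.02] open 87.7
shift cm [ 5.52  0.21 -0.07]
turn x deg -0.01
tilt fix rotvec deg (tool) [-0.    0.01 -0.02]
(np.float64(262.82318576942004), np.float64(138.03507732286374)) (np.float64(247.4143927166398), np.float64(137.928112633112)) (np.float64(278.2761348949606), np.float64(138.14234853504115))
```

View pics/z3.png

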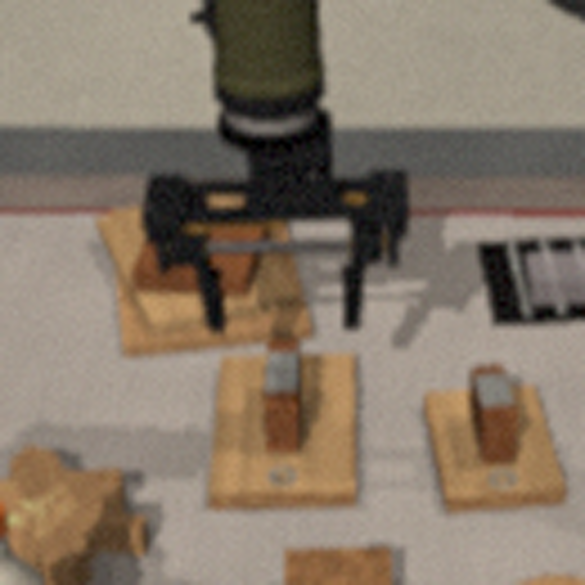

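The fingers straddle the block correctly in x: the tips are centred at column 262.8, as predicted. They appear about 5 px higher than predicted, so I'll check that against the block top.

```bash
python3 - <<'E'
from h import *
s=load('side2')
def P(x,y,z):
    c=np.cos(np.radians(3.02));q=np.sin(np.radians(3.02)); return np.round(proj(s,(.5873+x*c-y*q,-.3825+x*q+y*c,z)),1)
f=lambda p:((p-np.array([200,60]))*4.5).round()
for n,a in dict(top_near=(0,.045,.06),top_far=(0,-.045,.06),base_near=(0,.045,.015),edge_near=(0,.095,.015),edge_far=(0,-.095,.015),hole=(0,.075,.015)).items(): print(n,f(P(*a)))
p=r.get_state()['tool_pos']
for dz in (-.011,.01,.064): print(f(np.array(proj(s,p+[0,0,dz]))))
print('body near face bottom',f(np.array(proj(s,p+[0,.0375,.053]))))
E
```

```text
top_near [279. 405.]
top_far [283. 340.]
base_near [283. 454.]
edge_near [281. 493.]
edge_far [287. 354.]
hole [282. 477.]
[283. 351.]
[281. 327.]
[277. 263.]
body near face bottom [274. 303.]
```

{"fn": "drive_tool", "kwargs": {"deltas": [[[0,0,0],[1,0.2,0],8.8],[[0,0,0],[1.2,0,0],8.8],[[0,0,0],[1.2,0,0],8.8],[[0,0,0],[1,0,0],8.8],[[0,0,0],[0.7,0,0],8.8],[[0,0,0],[0.4,0,0],8.8],[[0,0,0],[0,0,0],8.8],[[0,0,0],[0,0,0],8.8]]}}

```text
clock: 4.5
tool_pos: [0.5867, -0.3827, 0.0328]
eef_rot: [0.487, 0.513, -0.487, 0.513]
contact_force: [0.1, 0.2, -0.8]
opening: 0.998
```

```bash
python3 - <<'E'
from h import *
rep([.587,-.382,.033],3.0)
s=snap('side','side3'); p=r.get_state()['tool_pos']; print((np.array(proj(s,p-[0,0,.011]))-[200,60])*4.5)
cv2.imwrite('pics/z4.png',cv2.resize(s['color'][60:190,200:330,::-1],None,fx=4.5,fy=4.5,interpolation=cv2.INTER_CUBIC))
E
```

```text
t 4.5 p [ 0.5867 -0.3827  0.0328] yaw 2.98 x-axis [-2.e-04  1.e-04 -1.e+00] F [ 0.1  0.2 -0.8] M [-0.08  0.09  0.01] open 87.9
shift cm [-0.02  0.04 -0.07]
turn x deg -0.02
tilt fix rotvec deg (tool) [-0.   -0.    0.01]
[284.14299148 411.99900965]
```

View pics/z4.png

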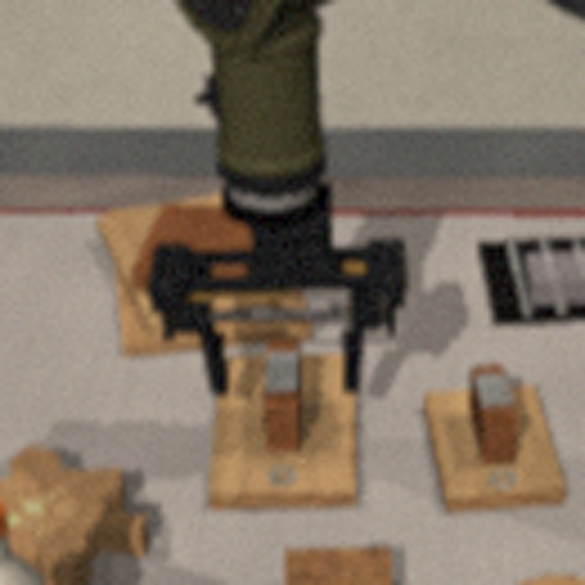

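The fingers straddle the block. The tips are at row 390 against 412 predicted, so the gripper is either about 20 mm higher or about 25 mm farther in y. A top view should show which.

```bash
python3 - <<'E'
from h import *
s=snap('top','top3'); p=r.get_state()['tool_pos']
f=lambda q:((np.array(proj(s,q))-[360,120])*5).round()
for n,d in dict(tip=(0,0,-.011),tipL=(.053,0,-.011),bodyNear=(.0935,.0375,.053),bodyNear2=(.0935,-.0375,.053),b3=(.0935,.0375,.1),b4=(.0935,-.0375,.1)).items(): print(n,f(p+np.array(d)))
cv2.imwrite('pics/z5.png',cv2.resize(s['color'][120:240,360:480,::-1],None,fx=5,fy=5,interpolation=cv2.INTER_CUBIC))
E
```

```text
tip [244. 293.]
tipL [242. 203.]
bodyNear [199. 117.]
bodyNear2 [333. 115.]
b3 [218. 103.]
b4 [356. 101.]
```

View pics/z5.png

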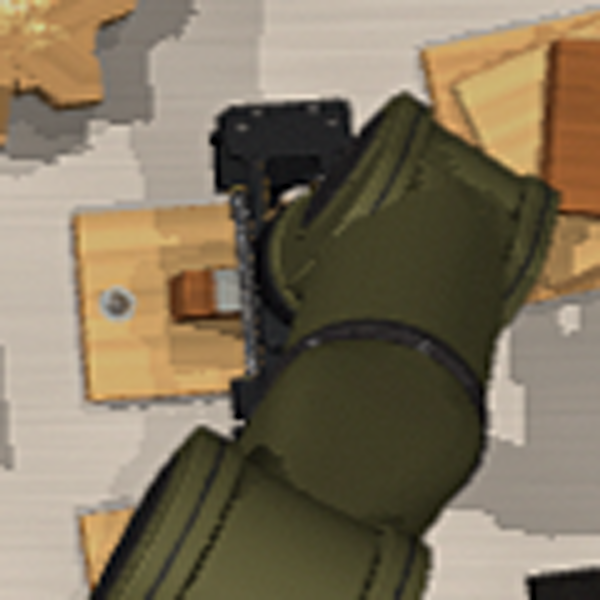

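{"fn": "drive_tool", "kwargs": {"deltas": [[[0,0,0],[0.3,0,0],8.8],[[0,0,0],[0.2,0,0],8.8],[[0,0,0],[0,0,0],8.8],[[0,0,0],[0.2,0,0],8.8],[[0,0,0],[0,0,0],8.8]]}}

```text
clock: 5.02
tool_pos: [0.5866, -0.3825, 0.0257]
eef_rot: [0.487, 0.513, -0.487, 0.513]
contact_force: [-0.1, 0.9, 0.2]
opening: 0.997
```

{"fn": "drive_tool", "kwargs": {"deltas": [[[0,0,0],[0.2,0,0],8.8],[[0,0,0],[0,0,0],8.8],[[0,0,0],[0,0,0],8.8]]}}

```text
clock: 5.27
tool_pos: [0.5866, -0.3826, 0.0238]
eef_rot: [0.487, 0.513, -0.487, 0.513]
contact_force: [-1.0, -0.3, 0.1]
opening: 0.999
```

{"fn": "drive_tool", "kwargs": {"deltas": [[[0,0,0],[-1,0,0],8.8],[[0,0,0],[-0.3,0,0],8.8],[[0,0,0],[0,0,0],5],[[0,0,0],[0,0,0],5],[[0,0,0],[0,0,0],5],[[0,0,0],[0,0,0],4],[[0,0,0],[0,0,0],4],[[0,0,0],[0,0,0],4]], "force": 10}}

```text
clock: 5.93
tool_pos: [0.5866, -0.3825, 0.0368]
eef_rot: [0.487, 0.513, -0.487, 0.513]
contact_force: [0.6, 0.6, 0.2]
opening: 0.569
```

```bash
python3 - <<'E'
from h import *
rep([.587,-.382,.033],3.0)
s=snap('side','side4'); p=r.get_state()['tool_pos']; print((np.array(proj(s,p-[0,0,.011]))-[230,110])*8)
cv2.imwrite('pics/z6.png',cv2.resize(s['color'][110:180,230:300,::-1],None,fx=8,fy=8,interpolation=cv2.INTER_CUBIC))
E
```

```text
t 5.93 p [ 0.5866 -0.3825  0.0368] yaw 2.98 x-axis [-3.e-04  3.e-04 -1.e+00] F [0.6 0.6 0.2] M [-0.07  0.06 -0.01] open 50.1
shift cm [ 0.38  0.04 -0.05]
turn x deg -0.02
tilt fix rotvec deg (tool) [ 0.   -0.02  0.02]
[265.59347006 326.29937025]
```

View pics/z6.png

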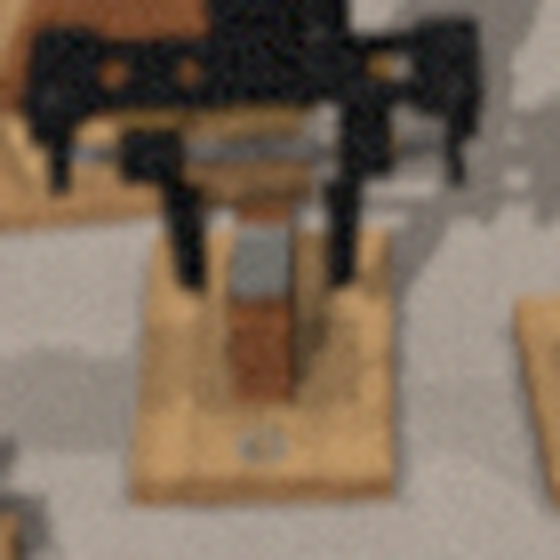

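{"fn": "drive_tool", "kwargs": {"deltas": [[[0,0,0],[0.6,0,0],5],[[0,0,0],[0.5,0,0],5],[[0,0,0],[0.3,0,0],5],[[0,0,0],[0.2,0,0],5],[[0,0,0],[0,0,0],5],[[0,0,0],[0,0,0],5]]}}

```text
clock: 6.48
tool_pos: [0.5866, -0.3826, 0.0207]
eef_rot: [0.487, 0.513, -0.487, 0.513]
contact_force: [0.5, 1.0, -0.0]
opening: 0.568
```

{"fn": "drive_tool", "kwargs": {"deltas": [[[0,0,0],[0.2,0,0],5],[[0,0,0],[0,0,0],5],[[0,0,0],[0,0,0],5]]}}

```text
clock: 6.73
tool_pos: [0.5867, -0.3827, 0.019]
eef_rot: [0.487, 0.513, -0.487, 0.513]
contact_force: [-0.1, -0.7, 0.8]
opening: 0.568
```

{"fn": "drive_tool", "kwargs": {"deltas": [[[0,0,0],[0,0,0],3.5],[[0,0,0],[0,0,0],2],[[0,0,0],[0,0,0],1.5],[[0,0,0],[0,0,0],1.5],[[0,0,0],[0,0,0],1.5],[[0,0,0],[0,0,0],1.5],[[0,0,0],[-0.3,0,0],1.5],[[0,0,0],[-0.7,0,0],1.5],[[0,0,0],[-1,0,0],1.5],[[0,0,0],[0,0,0],1.5],[[0,0,0],[0,0,0],1.5]], "force": 40}}

```text
clock: 7.65
tool_pos: [0.5872, -0.3832, 0.0401]
eef_rot: [0.487, 0.512, -0.487, 0.513]
contact_force: [0.6, 0.2, -3.0]
opening: 0.291
```

```bash
python3 - <<'E'
from h import *
rep()
s=snap('side','side5'); p=r.get_state()['tool_pos']; print((np.array(proj(s,p-[0,0,.011]))-[230,110])*8)
cv2.imwrite('pics/z7.png',cv2.resize(s['color'][110:180,230:300,::-1],None,fx=8,fy=8,interpolation=cv2.INTER_CUBIC))
E
```

```text
t 7.65 p [ 0.5872 -0.3832  0.0401] yaw 2.98 x-axis [ 0.0014 -0.001  -1.    ] F [ 0.6  0.2 -3. ] M [0.   0.07 0.05] open 25.6
tilt fix rotvec deg (tool) [ 0.    0.06 -0.08]
[264.92454898 320.91584843]
```

View pics/z7.png

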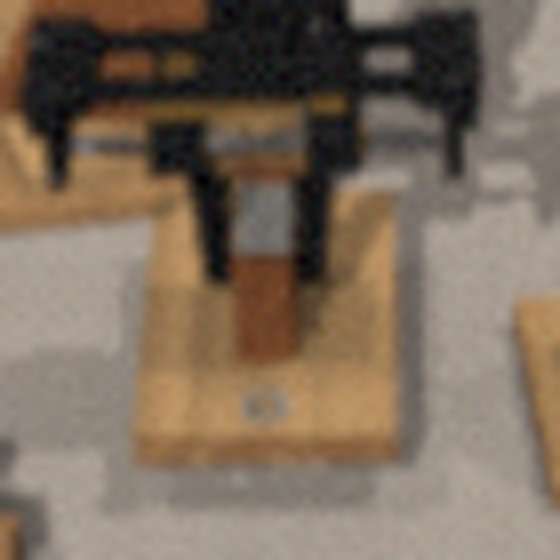

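The plate is gripped at 25.6 mm opening, lifted about 21 mm and level. The stated TCP reads about 20 mm below the fingers as seen, so I'll reference heights to the plate: underside ≈ TCP z − 0.019. Now I'll lift and carry it.

{"fn": "drive_tool", "kwargs": {"deltas": [[[0,0,0],[-1.5,0,0],1.5],[[0,0,0],[-2.5,0,0],1.5],[[0,0,0],[-3,0,0],1.5],[[1,0,0],[-3,0,-0.5],1.5],[[1,0,0],[-2,0,-1.2],1.5],[[1,0,0],[-0.5,0,-2],1.5],[[1,0,0],[0,0,-2.5],1.5],[[1,0,0],[0,0,-3],1.5],[[1.1,0,0],[0,0,-3],1.5],[[0,0,0],[0,0,-3],1.5],[[0,0,0],[0,0,-3],1.5],[[0,0,0],[0,0,-3],1.5]]}}

```text
clock: 8.7
tool_pos: [0.592, -0.1693, 0.165]
eef_rot: [0.514, 0.486, -0.513, 0.486]
contact_force: [0.0, -0.3, -4.6]
opening: 0.293
```

```bash
python3 -c "
from h import *
rep([.581,.1015,.165],-3.1)"
```

```text
t 8.7 p [ 0.592  -0.1693  0.165 ] yaw -3.12 x-axis [ 5.e-04  2.e-04 -1.e+00] F [ 0.  -0.3 -4.6] M [-0.05  0.05 -0.03] open 25.8
shift cm [  0.    -2.58 -26.98]
turn x deg -0.02
tilt fix rotvec deg (tool) [-0.   -0.02 -0.03]
```

{"fn": "drive_tool", "kwargs": {"deltas": [[[0,0,0],[0,-0.3,-3],1.5],[[0,0,0],[0,-0.3,-3],1.5],[[0,0,0],[0,-0.3,-3],1.5],[[0,0,0],[0,-0.3,-3],1.5],[[0,0,0],[0,-0.3,-3],1.5],[[0,0,0],[0,-0.3,-3],1.5],[[0,0,0],[0,-0.3,-3],1.5],[[0,0,0],[0,-0.3,-2.5],1.5],[[0,0,0],[0,-0.1,-2],1.5],[[0,0,0],[0,0,-1],1.5],[[0,0,0],[0,0,-0.5],1.5],[[0,0,0],[0,0,0],1.5]]}}

```text
clock: 9.7
tool_pos: [0.5821, 0.1007, 0.1644]
eef_rot: [0.513, 0.486, -0.513, 0.487]
contact_force: [-0.7, 0.3, -3.7]
opening: 0.291
```

```bash
python3 -c "
from h import *
rep([.581,.1015,.125],-3.1)"
```

```text
t 9.7 p [0.5821 0.1007 0.1644] yaw -3.05 x-axis [ 6.e-04  3.e-04 -1.e+00] F [-0.7  0.3 -3.7] M [-0.04  0.04  0.  ] open 25.6
shift cm [ 3.94 -0.12 -0.07]
turn x deg 0.05
tilt fix rotvec deg (tool) [ 0.   -0.02 -0.03]
```

{"fn": "drive_tool", "kwargs": {"deltas": [[[0,0,0],[1,-0.1,-0.1],1.5],[[0,0,0],[1.5,0,0],1.5],[[0,0,0],[1.2,0,0],1.5],[[0,0,0],[0.8,0,0],1.5],[[0,0,0],[0.3,0,0],1.5],[[0,0,0],[0,0,0],1.5],[[0,0,0],[0,0,0],1.5]]}}

```text
clock: 10.28
tool_pos: [0.5813, 0.1004, 0.1162]
eef_rot: [0.514, 0.486, -0.514, 0.486]
contact_force: [0.6, 0.6, -3.1]
opening: 0.294
```

```bash
python3 - <<'E'
from h import *
rep([.581,.1015,.114],-3.1)
t=snap('top','top6'); s=snap('side','side6')
o=np.zeros((600,800,3),np.uint8)
c=cv2.resize(t['color'][145:220,185:305,::-1],None,fx=4,fy=4,interpolation=cv2.INTER_CUBIC); o[:300,:480]=c
d=cv2.resize(s['color'][190:290,180:320,::-1],None,fx=3,fy=3,interpolation=cv2.INTER_CUBIC); o[300:600,:420]=d
cv2.imwrite('pics/z8.png',o)
E
```

```text
t 10.28 p [0.5813 0.1004 0.1162] yaw -3.18 x-axis [ 4.e-04 -3.e-04 -1.e+00] F [ 0.6  0.6 -3.1] M [-0.11  0.02 -0.01] open 25.9
shift cm [ 0.22 -0.03 -0.11]
turn x deg -0.08
tilt fix rotvec deg (tool) [-0.    0.02 -0.02]
```

View pics/z8.png

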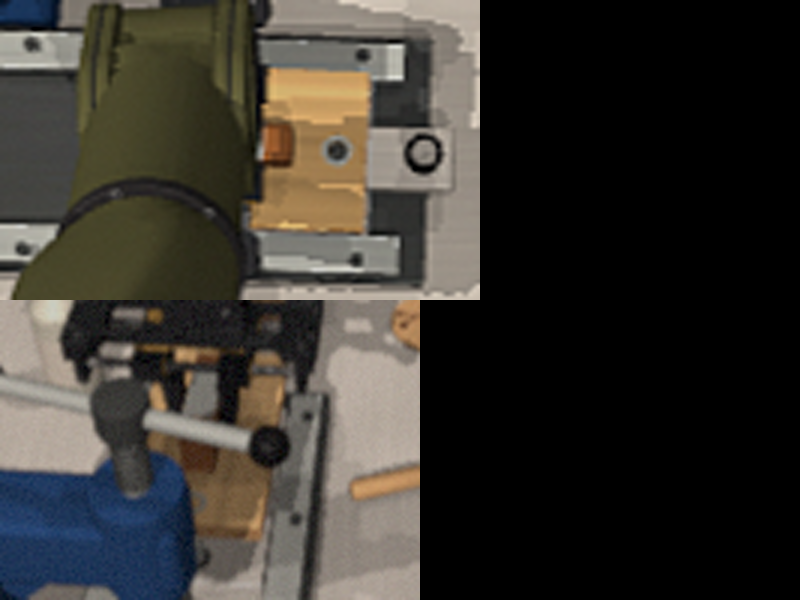

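```bash
python3 - <<'E'
from h import *
t=load('top6'); g=cv2.cvtColor(t['color'],cv2.COLOR_RGB2GRAY)
print(g[174:192,259:281])
hsv=cv2.cvtColor(t['color'],cv2.COLOR_RGB2HSV); m=(hsv[...,1]>70)&(hsv[...,0]<30)&(hsv[...,2]>60)
for u in (252,256,260,264,268,272,274):
    v=np.where(m[150:210,u])[0]+150; print(u,v.min(),v.max(),end=' | ')
for v in (165,170,175,180,190,195,200):
    u=np.where(m[v,255:300])[0]+255; print('row',v,u.max(),end=' ')
n=np.array([.581,.1015]);yw=np.radians(-3.1);X=np.array([np.cos(yw),np.sin(yw)]);Y=np.array([-X[1],X[0]])
print()
for q in [(0,-75),(0,-95),(-55,-90),(55,-90),(0,-138)]:
    w=n+(q[0]*X+q[1]*Y)/1e3; print(q,w.round(4),np.round(proj(t,(*w,.112)),1),np.round(proj(t,(*w,.087)),1),np.round(proj(t,(*w,.099)),1))
E
```

```text
[[178 178 176 176 173 172 172 172 172 172 173 160 127 130 129 129 131 132
  110  57  39  44]
 [130 129 130 148 179 178 177 176 177 178 180 164 123 125 126 126 127 125
   95  48  33  36]
 [130 126 126 126 130 130 130 129 129 130 131 130 126 127 127 128 129 121
   92  65  52  53]
 [134 128 127 127 126 126 124 125 125 125 126 126 127 127 126 128 128 132
  146 161 162 162]
 [135 129 130 129 129 129 128 127 127 121 117 130 127 128 127 126 127 130
  147 161 161 161]
 [125 120 118 119 119 119 120 123 138 148 141 140 134 125 126 127 126 128
  140 153 152 152]
 [124 118 117 117 116 115 122 130 116  97  69  98 130 129 122 128 126 136
  157 156 153 153]
 [132 125 123 123 123 122 133 125  73  55  46  45  96 139 128 123 123 136
  158 155 153 155]
 [136 129 128 128 128 128 135 121  40  37  56  45  72 130 131 124 117 126
  158 155 156 157]
 [135 130 128 128 128 128 136 123  58  55  58  43  84 147 130 127 121 126
  153 149 149 148]
 [132 127 127 127 125 125 130 129  99  64  45  68 117 137 127 127 122 127
  157 152 152 152]
 [137 132 131 131 129 130 131 134 138 127 123 144 137 128 128 129 118 122
  1
[... 398 characters left out ...]
116 122 128 126 125 124 124 125 123 124 123 122 123 125 119 126
  156 154 154 155]
 [119 119 118 118 119 137 170 166 165 167 167 166 167 166 167 166 150 121
  151 153 155 157]]
252 162 202 | 256 162 202 | 260 162 202 | 264 162 202 | 268 163 202 | 272 163 202 | 274 163 203 | row 165 277 row 170 277 row 175 276 row 180 276 row 190 275 row 195 275 row 200 275 
(0, -75) [0.5769 0.0266] [267.9 181.6] [268.1 182.5] [268.  182.1]
(0, -95) [0.5759 0.0066] [275.1 181.9] [275.2 182.7] [275.2 182.3]
(-55, -90) [0.5212 0.0146] [272.6 201.7] [272.7 202.3] [272.6 202. ]
(55, -90) [0.6311 0.0087] [274.1 162. ] [274.2 163.1] [274.1 162.6]
(0, -138) [ 0.5735 -0.0363] [290.7 182.5] [290.6 183.3] [290.7 182.9]
```

The top view shows the hole over the pin at about (268.9,182.1) against (267.9,181.6) expected. The plate therefore needs about 2.5 mm along +y and 1.5 mm in +x before I start down.

{"fn": "drive_tool", "kwargs": {"deltas": [[[0,0,0],[0,0.15,-0.25],1.5],[[0,0,0],[0,0,0],1.5],[[0,0,0],[0.4,0,0],1.5],[[0,0,0],[0.3,0,0],1.5],[[0,0,0],[0.3,0,0],1.5],[[0,0,0],[0.3,0,0],1.5],[[0,0,0],[0,0,0],1.5],[[0,0,0],[0,0,0],1.5]]}}

```text
clock: 11.05
tool_pos: [0.5824, 0.1035, 0.1027]
eef_rot: [-0.513, -0.486, 0.514, -0.486]
contact_force: [0.3, 0.2, -4.0]
opening: 0.293
```

```bash
python3 - <<'E'
from h import *
rep([.581,.1015,.114],-3.1)
t=snap('top','top7'); g=cv2.cvtColor(t['color'],cv2.COLOR_RGB2GRAY); print(g[177:188,263:277])
E
```

```text
t 11.05 p [0.5824 0.1035 0.1027] yaw -3.12 x-axis [-6.e-04 -1.e-04 -1.e+00] F [ 0.3  0.2 -4. ] M [-0.06  0.05  0.03] open 25.8
shift cm [-1.13 -0.13  0.21]
turn x deg -0.02
tilt fix rotvec deg (tool) [0.   0.01 0.04]
[[125 125 125 125 123 127 133 129 126 127 127 124 136 158]
 [129 128 128 127 127 129 126 125 128 127 127 123 157 195]
 [121 120 123 139 147 142 140 131 122 126 128 123 146 175]
 [115 115 125 131  93  68  99 130 125 122 127 117 143 183]
 [123 133 135  78  46  50  56  97 139 129 125 114 138 186]
 [128 136 121  41  45  40  52  91 140 127 123 114 132 176]
 [130 136 118  44  66  68  51  89 140 130 128 117 137 180]
 [127 131 127  88  46  51  74 118 133 128 126 126 143 165]
 [129 130 134 136 125 118 137 131 115 129 128 126 153 178]
 [130 130 132 134 134 135 136 132 130 131 130 132 162 182]
 [130 129 129 129 130 129 129 129 128 129 129 124 142 174]]
```

{"fn": "drive_tool", "kwargs": {"deltas": [[[0,0,0],[0.2,0,0],1.5],[[0,0,0],[0.2,0,0],1.5],[[0,0,0],[0.2,0,0],1.5],[[0,0,0],[0.2,0,0],1.5],[[0,0,0],[0,0,0],1.5]]}}

```text
clock: 11.52
tool_pos: [0.5825, 0.1036, 0.0946]
eef_rot: [-0.513, -0.486, 0.513, -0.486]
contact_force: [-0.0, -0.2, -4.8]
opening: 0.288
```

```bash
python3 - <<'E'
from h import *
rep()
E
```

```text
t 11.52 p [0.5825 0.1036 0.0946] yaw -3.1 x-axis [-3.e-04 -1.e-04 -1.e+00] F [-0.  -0.2 -4.8] M [-0.05 -0.03  0.06] open 25.3
tilt fix rotvec deg (tool) [-0.    0.01  0.01]
```

{"fn": "drive_tool", "kwargs": {"deltas": [[[0,0,0],[0.2,0,0],1.5],[[0,0,0],[0.2,0,0],1.5],[[0,0,0],[0.2,0,0],1.5],[[0,0,0],[0.2,0,0],1.5],[[0,0,0],[0.2,0,0],1.5],[[0,0,0],[0.2,0,0],1.5],[[0,0,0],[0,0,0],1.5]]}}

```text
clock: 12.1
tool_pos: [0.5825, 0.1035, 0.0826]
eef_rot: [-0.513, -0.486, 0.513, -0.486]
contact_force: [0.8, -0.7, -4.3]
opening: 0.292
```

{"fn": "drive_tool", "kwargs": {"deltas": [[[0,0,0],[0.1,0,0],1.5],[[0,0,0],[0.1,0,0],1.5],[[0,0,0],[0.1,0,0],1.5],[[0,0,0],[0,0,0],1.5]]}}

```text
clock: 12.43
tool_pos: [0.5825, 0.1036, 0.0799]
eef_rot: [-0.513, -0.486, 0.513, -0.486]
contact_force: [0.5, -0.7, -4.0]
opening: 0.293
```

{"fn": "drive_tool", "kwargs": {"deltas": [[[0,0,0],[0.1,0,0],1.5],[[0,0,0],[0.1,0,0],1.5],[[0,0,0],[0,0,0],1.5],[[0,0,0],[0,0,0],1.5]]}}

```text
clock: 12.77
tool_pos: [0.5826, 0.1037, 0.0781]
eef_rot: [0.513, 0.486, -0.513, 0.486]
contact_force: [-0.2, -0.2, -3.0]
opening: 0.29
```

{"fn": "drive_tool", "kwargs": {"deltas": [[[0,0,0],[0.05,0,0],1.5],[[0,0,0],[0.05,0,0],1.5],[[0,0,0],[0,0,0],1.5],[[0,0,0],[0,0,0],1.5]]}}

```text
clock: 13.1
tool_pos: [0.5826, 0.1037, 0.0781]
eef_rot: [0.514, 0.486, -0.513, 0.486]
contact_force: [-3.2, -0.9, 6.1]
opening: 0.291
```

{"fn": "drive_tool", "kwargs": {"deltas": [[[0,0,0],[-0.05,0,0],2.8],[[0,0,0],[0,0,0],3.5],[[0,0,0],[0,0,0],5],[[0,0,0],[0,0,0],6],[[0,0,0],[0,0,0],6],[[0,0,0],[0,0,0],6],[[0,0,0],[-1,0,0],6],[[0,0,0],[-2,0,0],6],[[0,0,0],[-3,0,0],6],[[0,0,0],[-2,0,0],6],[[0,0,0],[0,0,0],6]]}}

```text
clock: 14.02
tool_pos: [0.5856, 0.1038, 0.1623]
eef_rot: [0.516, 0.484, -0.511, 0.488]
contact_force: [0.6, -0.3, -0.4]
opening: 0.684
```

```bash
python3 - <<'E'
from h import *
rep([.5735,-.0363,.16],-3.1)
t=snap('top','top8'); hsv=cv2.cvtColor(t['color'],cv2.COLOR_RGB2HSV); m=(hsv[...,1]>70)&(hsv[...,0]<30)&(hsv[...,2]>60)
for u in (256,260,268,274):
    v=np.where(m[150:210,u])[0]+150; print(u,v.min(),v.max(),end=' | ')
for v in (165,172,195,200):
    u=np.where(m[v,255:300])[0]+255; print('row',v,u.max(),end=' ')
g=cv2.cvtColor(t['color'],cv2.COLOR_RGB2GRAY); print(); print(g[177:188,263:277])
n=np.array([.581,.1015]);yw=np.radians(-3.1);X=np.array([np.cos(yw),np.sin(yw)]);Y=np.array([-X[1],X[0]])
for q in [(0,-75),(0,-95),(-55,-90),(55,-90)]:
    w=n+(q[0]*X+q[1]*Y)/1e3; print(q,np.round(proj(t,(*w,.074)),1))
E
```

```text
t 14.02 p [0.5856 0.1038 0.1623] yaw -3.14 x-axis [ 0.0084  0.0016 -1.    ] F [ 0.6 -0.3 -0.4] M [-0.1  -0.03 -0.02] open 60.3
shift cm [ 0.2  -0.45 14.05]
turn x deg -0.04
tilt fix rotvec deg (tool) [ 0.   -0.12 -0.47]
256 164 202 | 260 164 202 | 268 164 203 | 274 164 203 | row 165 276 row 172 275 row 195 274 row 200 274 
[[127 124 142 175 172 171 170 170 170 171 170 171 169 161]
 [128 124 142 176 172 171 170 170 169 169 169 170 173 173]
 [129 125 146 182 178 176 174 172 170 171 170 171 158 133]
 [119 117 117 129 148 171 186 171 170 169 170 170 177 177]
 [116 119 133 126  83  73  83 110 152 172 177 176 183 183]
 [124 131 127  81  47  34  57  94 138 131 126 118 135 175]
 [127 132 121  57  68  72  68  81 119 130 123 113 134 180]
 [127 134 126  68  61  73  60  92 144 131 129 118 129 166]
 [126 130 136 121  75  71  90 121 137 126 126 116 138 180]
 [130 132 133 137 136 136 136 132 131 128 130 116 134 183]
 [132 131 131 132 132 133 132 130 130 130 130 128 149 174]]
(0, -75) [268.2 182.9]
(0, -95) [275.3 183.2]
(-55, -90) [272.8 202.5]
(55, -90) [274.3 163.7]
```

The plate is seated. Contact came at TCP z 0.0781, which puts the underside at 0.059, and the edges match the seated prediction. Next is the knob.

{"fn": "drive_tool", "kwargs": {"deltas": [[[0,0,0],[0,0,1.5],6],[[0,0,0],[0,0,2.5],6],[[0,0,0],[0,0,3],6],[[0,0,0],[0,0,3],6],[[0,0,0],[0,0,2.3],6],[[0,0,0],[0,0,1.5],6],[[0,0,0],[0,0,0],6],[[0,0,0],[0,0,0],6]]}}

```text
clock: 14.73
tool_pos: [0.5745, -0.0344, 0.1569]
eef_rot: [-0.514, -0.486, 0.514, -0.485]
contact_force: [0.1, -0.3, 0.2]
opening: 0.678
```

```bash
python3 - <<'E'
from h import *
rep([.575,-.034,.056],-3.1)
E
```

```text
t 14.73 p [ 0.5745 -0.0344  0.1569] yaw -3.21 x-axis [-1.4e-03  5.0e-04 -1.0e+00] F [ 0.1 -0.3  0.2] M [-0.07  0.09  0.06] open 59.7
shift cm [10.09  0.07 -0.04]
turn x deg -0.11
tilt fix rotvec deg (tool) [-0.   -0.02  0.08]
```

{"fn": "drive_tool", "kwargs": {"deltas": [[[0,0,0],[1.5,0.1,0],6],[[0,0,0],[2.5,0,0],6],[[0,0,0],[2,0,0],6],[[0,0,0],[1.5,0,0],6],[[0,0,0],[1,0,0],6],[[0,0,0],[0.8,0,0],6],[[0,0,0],[0.5,0,0],6],[[0,0,0],[0.3,0,0],6],[[0,0,0],[0,0,0],6]]}}

```text
clock: 15.48
tool_pos: [0.5761, -0.0339, 0.0564]
eef_rot: [0.513, 0.486, -0.513, 0.486]
contact_force: [-0.1, 0.6, -0.6]
opening: 0.683
```

{"fn": "drive_tool", "kwargs": {"deltas": [[[0,0,0],[0,0,0],4],[[0,0,0],[0,0,0],3],[[0,0,0],[0,0,0],2],[[0,0,0],[0,0,0],2],[[0,0,0],[0,0,0],2],[[0,0,0],[0,0,0],2]], "force": 25}}

```text
clock: 15.98
tool_pos: [0.5764, -0.0343, 0.0568]
eef_rot: [0.514, 0.486, -0.513, 0.486]
contact_force: [-0.4, 0.5, 1.2]
opening: 0.301
```

{"fn": "drive_tool", "kwargs": {"deltas": [[[0,0,0],[0,0,-0.5],2],[[0,0,0],[0,0,-1],2],[[0,0,0],[0,0,-1.5],2],[[0,0,0],[0,0,-1.5],2],[[0,0,0],[0,0,-1.5],2],[[0,0,0],[0,0,-1.5],2],[[0,0,0],[0,0,-1.5],2],[[0,0,0],[0,0,-1.5],2],[[0,0,0],[0,0,-1],2],[[0,0,0],[0,0,-0.5],2],[[0,0,0],[0,0,0],2]]}}

```text
clock: 16.9
tool_pos: [0.5825, 0.0883, 0.0568]
eef_rot: [0.513, 0.487, -0.512, 0.486]
contact_force: [-1.2, 1.8, 4.7]
opening: 0.3
```

```bash
python3 - <<'E'
from h import *
rep()
t=snap('top','top9'); s=snap('side','side9')
o=np.zeros((600,800,3),np.uint8)
o[:300,:540]=cv2.resize(t['color'][120:220,125:305,::-1],None,fx=3,fy=3,interpolation=cv2.INTER_CUBIC)
o[300:600,:480]=cv2.resize(s['color'][190:340,120:360,::-1],None,fx=2,fy=2,interpolation=cv2.INTER_CUBIC)
cv2.imwrite('pics/z9.png',o)
E
```

```text
t 16.9 p [0.5825 0.0883 0.0568] yaw -2.99 x-axis [ 1.0e-04  2.3e-03 -1.0e+00] F [-1.2  1.8  4.7] M [ 0.5   0.2  -0.06] open 26.4
tilt fix rotvec deg (tool) [-0.   -0.13  0.  ]
```

View pics/z9.png

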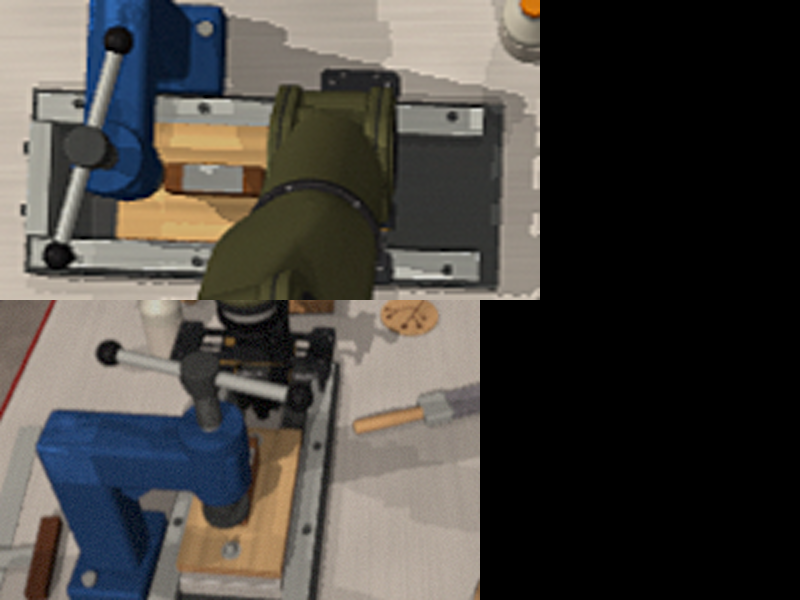

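The top view shows the closed shoe sliding under the overarm. The arm edge is at about column 193 and the handle ball at about 144, so there is room. By my reckoning about 65 mm remain to the stop.

{"fn": "drive_tool", "kwargs": {"deltas": [[[0,0,0],[0,0,-0.5],2],[[0,0,0],[0,0,-1],2],[[0,0,0],[0,0,-1],2],[[0,0,0],[0,0,-1],2],[[0,0,0],[0,0,-0.8],2],[[0,0,0],[0,0,-0.5],2],[[0,0,0],[0,0,-0.2],2],[[0,0,0],[0,0,0],2]]}}

```text
clock: 17.67
tool_pos: [0.5848, 0.1354, 0.0568]
eef_rot: [-0.513, -0.486, 0.514, -0.486]
contact_force: [-2.0, -0.5, 6.4]
opening: 0.301
```

{"fn": "drive_tool", "kwargs": {"deltas": [[[0,0,0],[0,0,-0.3],2],[[0,0,0],[0,0,-0.3],2],[[0,0,0],[0,0,-0.2],2],[[0,0,0],[0,0,0],2]]}}

```text
clock: 18.0
tool_pos: [0.5852, 0.1425, 0.0568]
eef_rot: [-0.513, -0.486, 0.514, -0.486]
contact_force: [-1.7, -1.7, 6.8]
opening: 0.301
```

{"fn": "drive_tool", "kwargs": {"deltas": [[[0,0,0],[0,0,-0.2],2],[[0,0,0],[0,0,-0.2],2],[[0,0,0],[0,0,-0.2],2],[[0,0,0],[0,0,0],2]]}}

```text
clock: 18.33
tool_pos: [0.5855, 0.1483, 0.0568]
eef_rot: [-0.513, -0.486, 0.514, -0.486]
contact_force: [-2.5, -3.0, 7.1]
opening: 0.301
```

{"fn": "drive_tool", "kwargs": {"deltas": [[[0,0,0],[0,0,-0.2],2],[[0,0,0],[0,0,-0.2],2],[[0,0,0],[0,0,0],2]]}}

```text
clock: 18.58
tool_pos: [0.5857, 0.1522, 0.0568]
eef_rot: [-0.513, -0.486, 0.514, -0.486]
contact_force: [-2.4, -1.9, 7.4]
opening: 0.297
```

{"fn": "drive_tool", "kwargs": {"deltas": [[[0,0,0],[0,0,-0.2],2],[[0,0,0],[0,0,-0.2],2],[[0,0,0],[0,0,0],2]]}}

```text
clock: 18.83
tool_pos: [0.5857, 0.153, 0.0568]
eef_rot: [-0.512, -0.485, 0.516, -0.486]
contact_force: [-1.9, -6.0, 7.8]
opening: 0.303
```

{"fn": "drive_tool", "kwargs": {"deltas": [[[0,0,0],[0,0,-0.2],2],[[0,0,0],[0,0,-0.2],2],[[0,0,0],[0,0,0],2],[[0,0,0],[0,0,0],2]]}}

```text
clock: 19.17
tool_pos: [0.5857, 0.1529, 0.0568]
eef_rot: [-0.512, -0.483, 0.518, -0.487]
contact_force: [-3.6, -13.0, 8.2]
opening: 0.3
```

```bash
python3 - <<'E'
from h import *
rep()
E
```

```text
t 19.17 p [0.5857 0.1529 0.0568] yaw -3.43 x-axis [-0.003  -0.0097 -0.9999] F [ -3.6 -13.    8.2] M [-2.73  0.66  0.13] open 26.5
tilt fix rotvec deg (tool) [0.   0.56 0.14]
```

{"fn": "drive_tool", "kwargs": {"deltas": [[[0,0,0],[0,0,0.3],2],[[0,0,0],[0,0,0.2],2],[[0,0,0],[0,0,0],3.2],[[0,0,0],[0,0,0],4.5],[[0,0,0],[0,0,0],6],[[0,0,0],[0,0,0],6],[[0,0,0],[0,0,0],6],[[0,0,0],[0,0,0],6]]}}

```text
clock: 19.83
tool_pos: [0.5864, 0.1568, 0.0564]
eef_rot: [0.513, 0.486, -0.513, 0.486]
contact_force: [-0.0, -0.4, 1.2]
opening: 0.679
```

{"fn": "drive_tool", "kwargs": {"deltas": [[[0,0,0],[-1,0,0],6],[[0,0,0],[-2,0,0],6],[[0,0,0],[-2.5,0,0],6],[[0,0,0],[-2.5,0,0],6],[[0,0,0],[-2,0,0.5],6],[[0,0,0],[0,0,2],6],[[0,0,0],[0,0,3],6],[[0,0,0],[0,0,3],6],[[0,0,0],[0,0,3],6],[[0,0,0],[0,0,3],6],[[0,0,0],[0,0,3],6],[[0,0,0],[0,0,3],6]]}}

```text
clock: 20.83
tool_pos: [0.5752, -0.0497, 0.1574]
eef_rot: [0.514, 0.486, -0.513, 0.486]
contact_force: [0.5, -0.1, 0.2]
opening: 0.682
```

{"fn": "drive_tool", "kwargs": {"deltas": [[[0,0,0],[0,0,3],6],[[0,0,0],[0,-1,3],6],[[0,0,0],[0,-2,2],6],[[0,0,0],[0,-2,1],6],[[0,0,0],[0,-1,0],6],[[0,0,0],[0,0,0],6],[[0,0,0],[0,0,0],6]]}}

```text
clock: 21.42
tool_pos: [0.511, -0.1347, 0.1572]
eef_rot: [0.514, 0.486, -0.513, 0.486]
contact_force: [0.8, 0.5, 0.5]
opening: 0.681
```

```bash
python3 - <<'E'
from h import *
rep()
t=snap('top','top10'); s=snap('side','side10'); g=cv2.cvtColor(t['color'],cv2.COLOR_RGB2GRAY)
d=.1529+.0343; n=np.array([.581,.1015]);yw=np.radians(-3.1);X=np.array([np.cos(yw),np.sin(yw)]);Y=np.array([-X[1],X[0]]); n=n+d/.9985*Y
P=lambda c,x,y,z:np.round(proj(c,(*(n+(x*X+y*Y)/1e3),z)),1)
print('nest',n.round(4),'knob',P(t,0,-138,.099),'hole0',P(t,0,-75,.074),'edge',P(t,0,-95,.074),P(t,-55,-60,.074),P(t,55,-60,.074))
u,v=P(t,0,-138,.099).astype(int); print(g[v-6:v+8,u-8:u+9])
for img,c in (('top',t),('top8',load('top8'))):
    pass
hsv=cv2.cvtColor(t['color'],cv2.COLOR_RGB2HSV); m=(hsv[...,1]>70)&(hsv[...,0]<30)&(hsv[...,2]>60)
for u in (190,195,200,205):
    w=np.where(m[145:215,u])[0]+145; print(u,w.min(),w.max(),end=' | ')
for v in (168,172,190,196):
    w=np.where(m[v,170:240])[0]+170; print('row',v,w.max(),end=' ')
print('screw axis z.34',onz(t,155,169,.34).round(4))
# near-edge/side heights in the side view: predicted board corners at seated height
hs=cv2.cvtColor(s['color'],cv2.COLOR_RGB2HSV); ms=((hs[...,1]>70)&(hs[...,0]<30)&(hs[...,2]>60)).astype(np.uint8)
print('side pred',P(s,-55,95,.074),P(s,-55,95,.059),P(s,-55,-95,.074))
q=P(s,-55,95,.059); u0,v0=q.astype(int)
for u in range(u0-25,u0+2,4):
    w=np.where(ms[v0-30:v0+20,u])[0]+v0-30; print(u,w.max() if len(w) else None,end=' ')
# other objects unchanged?
a=load('top0')['color'].astype(int); D=(np.abs(a-t['color']).sum(2)>90).astype(np.uint8); k,l,st,_=cv2.connectedComponentsWithStats(cv2.morphologyEx(D,cv2.MORPH_OPEN,np.ones((4,4))))
print(st[1:][st[1:,4]>60])
E
```

```text
t 21.42 p [ 0.511  -0.1347  0.1572] yaw -3.12 x-axis [ 1.3e-03  2.0e-04 -1.0e+00] F [0.8 0.5 0.5] M [-0.06  0.02 -0.02] open 60.0
tilt fix rotvec deg (tool) [-0.   -0.02 -0.07]
nest [0.5911 0.2887] knob [223.2 180.4] hole0 [201.9 180.4] edge [209.  180.7] [195.7 199.7] [197.4 160.9]
[[ 82  80  79  72  53  54  53  52  54  58  54  40  20  16  14  13  13]
 [155 157 157 158 149 132 136 138 163 199 193 188 181 187 205 202 206]
 [154 154 155 159 154 138 127  68  50  62 105 170 195 197 212 210 216]
 [148 149 150 153 136  54  22  21  43  25  25  59 140 189 190 204 209]
 [147 148 149 158 132  14  86 129 150 190 157  16  52 136 193 206 209]
 [147 149 152 149  98  60 132 130 149 192 178 111   0 109 201 211 211]
 [150 151 157 136  32  78 138 130 152 180 134 103   0  43 122 167 166]
 [144 145 150 134  51  79 135 128 123 117 122 118   0   5  94 161 157]
 [148 150 152 134  53  33  97 121 117 118 112  64   0   7  94 163 157]
 [146 147 147 153 127   0  34  82  99  92  62  10   0  62 135 163 159]
 [146 146 149 152 136  37   0  14  24  25  12   0   0  96 163 158 157]
 [148 147 149 152 152 143 122  13  
[... 291 characters left out ...]
is z.34 [0.5892 0.2841 0.34  ]
side pred [254.9 355.8] [255.4 359.4] [267.  276.5]
230 357 234 357 238 358 242 358 246 358 250 359 254 358 [[  375   158    75    46  2838]
 [  142   161     9    36   218]
 [  150   162   143    43  3768]
 [  270   164   102   221 10630]
 [   42   202   215   129  8698]
 [   43   265    13    13   134]
 [    0   332    22    22   334]
 [  165   341    82    39  1541]
 [   21   343    44    31   647]
 [   44   358    16    20   234]
 [  273   363    26    28   560]
 [  343   370   102    23   757]
 [   22   381   233    39  3608]
 [  270   392    35    17   294]
 [    0   400     7    20   111]
 [  513   410    27    10   174]
 [  268   412    11     8    66]]
```

```bash
python3 -c "
from h import *
print(r.finish_job())"
```

```text
the job is handed in; nothing more can be done
None
```

The fixture is closed and slid in under the press, and I've handed the job in at about 21 s of the 58 s allowed. I gripped the longer plate by its block and lowered it level over both pins. I then let go, gripped the knob and slid the shoe about 187 mm.

**Last checks:**
- **Plate down:** it met firm contact with its underside at 59 mm, as it should. After the slide, its edges in both views were within about 1 px of where a fully seated plate should be.
- **End stop:** the shoe stopped moving while my push rose to about 13 N. From both views, the knob and plate were at that stopped position after I let go.
- **Robot clear:** the arm is away from everything and its force reading was near zero.

**What disagreed or was not checked:**
- **Gripper height:** the stated height put the fingertips about 20 mm lower than the camera images showed. Probing down agreed with the images, so I set heights from the plate and from contact.
- **Plate alignment:** the top view showed the plate about 2.5 mm off in y and 1.5 mm off in x above the pins. I corrected this before lowering it.
- **Press position:** a rough image estimate put the press screw about 5 mm short of the final nest centre along the ways. I trusted the firm stop instead.
- **Other objects:** I looked at them only through a before/after image difference. It was dominated by the arm and its shadows, so it doesn't prove nothing shifted, but I felt no unexpected contact.

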